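# Check air cylinders and put the sound ones away

### The arm

A 6-joint arm with a two-finger parallel gripper is mounted at the origin on the work surface. World frame = base frame: x ahead of the robot, y to its left, z up, the work surface at z = 0. Lengths are in mm, angles in rad, forces in N, time in s.
With the tool pointing down it reaches from about 400 to 925 mm from the base axis. Payload 12.5 kg.
Tool frame: the origin (TCP) lies at the centre of the arm's flange, where the gripper is bolted on; the fingertips stand 190 mm ahead of it and the grasp point (between the pads) lies env.grip_point_offset ahead of it (env.grip_point_offset is the distance from the TCP to the grasp point, in mm); z points along the fingers, x is the direction in which the jaws open and shut, and the axes are right-handed (so a half turn about z gives the same grasp; the last joint's range is limited). The gripper opens to 95 mm and grips with 3 to 60 N. Pads are 20 mm wide; open, the fingers measure 119 mm over their backs; the gripper's body (75 mm by 180 mm) begins 59 mm behind the grasp point.
Start: joints at [1.074, 0.491, 1.559, -0, 1.092, -0.106], TCP at [238.057, 577.887, 404.761] pointing down, gripper open.
Joint ranges: [-3.1, 3.1], [-0.84, 2.19], [0.05, 2.79], [-1.13, 4.28], [0.06, 2.93], [-2.69, 2.69]. Speed limits (rad/s): [2.22, 2.22, 2.79, 3.14, 3.14, 3.14].

### API

Orientations are given as [roll, pitch, yaw] about the fixed x, y, z axes, in that order (R = Rz(yaw) Ry(pitch) Rx(roll)).
In Python, from cell import state, read_camera, camera_model, job_done, env gives the robot as it stands.
- The arm moves only by the tool arm_command, never from a script. Its argument "steps" is a list of rows, each a list of 6 numbers: the shift along the tool's x, y, z in cm, then the turn, a rotation vector about the tool's x, y, z in degrees. In form: [[dx, dy, dz, rx, ry, rz], ...]. A call has 1 to 12 rows; each row is the pose to reach, as a shift and turn from the pose commanded when the call began, along the tool's axes at that moment; what a row does not reach only later rows make up. A row lasts 1/12 s, in which the tool goes at most 41.7 mm and 7.16 degrees, less where a joint would pass 70% of its speed; a pose out of reach is approached as far as the arm can. A call with a gripper value outside its range is refused whole. "jaw" is the finger opening in cm, from 0 to 9.51, set as the call begins (left out, the last holds). The fingers move at their own pace and stop on an object; the grip force is fixed at half the most. Time passes only in rows, so rows that repeat a pose let the fingers close. It gives the time, the measured TCP pose, the force and the opening at its end, in the units of the state.
- state(): the state, without advancing time (a new reading comes with each control period).
- read_camera(name): name is "scene" or "top"; returns the picture (420x560x3 uint8, red, green, blue); there is no depth.
- camera_model(name): a dict with "K" (3x3 intrinsics, pixels), "xyz" and "rotation" of the camera in the world. Camera axes: x right, y up, looking along -z (the intrinsics and any distortion apply to the point x, -y, -z); pixel columns grow to the right and rows downward; lengths in mm; the calibration is good to about 2 mm. A picture is of the moment at which its call begins. camera_model takes no time and is no camera call.
- job_done(): hands the job in, once; it reports no verdict.
The state is a dict: "t": time; "joints": joint angles; "qvel": joint speeds; "tau": joint torques, N m; "eef_pos": TCP position; "tcp_rot": TCP orientation; "ft_force": force on the tool from outside, world axes, zero at the start; "moment": the same for the moment, N m; "opening": opening from 0.0 (shut) to 1.0 (fully open).
Only numpy, scipy, OpenCV 4.12 (cv2) and the standard library are available. Lean on these libraries where they do the work, as an engineer would, in place of code of your own. Each camera call takes 0.05 s, during which the arm holds its last target. There are 200 camera calls.

### The job

Open the drawer of the green unit and check every air cylinder on the bench by pushing its rod in as far as it will go. Put those whose rod goes fully home in the drawer with the rod left in, put those whose rod sticks part-way in the red reject tray with the rod left pushed up to where it sticks, and when all are sorted shut the drawer fully; leave everything else on the bench where it is.

Things in the scene. Friction and masses are not known exactly. Their poses are not given: they have to be found in the camera images.
- cyl_a: small round air cylinder standing upright on the bench: aluminium barrel with two blue bands, 40 mm across and 44 mm tall, 0.1 to 0.25 kg. Origin: centre of the underside, z along the barrel towards the rod. A 10 mm steel rod with a flat black end button (22 mm across, 6 mm thick) stands out of its top. All look alike; absent ones read None from the start.
- rod_a (a joint): travel of cyl_a's rod (m): 0 fully out (button top 76 mm above the barrel's underside), starts at 0 to 2 mm. A sound rod slides in 24 mm (top then 52 mm above the underside); a sticking one stops dead somewhere from 5 to 15 mm, however hard it is pushed. Rods slide against about 3 N plus drag of 8 N per m/s, and stay where left: no spring.
- cyl_b: small round air cylinder standing upright on the bench: aluminium barrel with two blue bands, 40 mm across and 44 mm tall, 0.1 to 0.25 kg. Origin: centre of the underside, z along the barrel towards the rod. A 10 mm steel rod with a flat black end button (22 mm across, 6 mm thick) stands out of its top. All look alike; absent ones read None from the start.
- rod_b (a joint): travel of cyl_b's rod (m): 0 fully out (button top 76 mm above the barrel's underside), starts at 0 to 2 mm. A sound rod slides in 24 mm (top then 52 mm above the underside); a sticking one stops dead somewhere from 5 to 15 mm, however hard it is pushed. Rods slide against about 3 N plus drag of 8 N per m/s, and stay where left: no spring.
- cyl_c: small round air cylinder standing upright on the bench: aluminium barrel with two blue bands, 40 mm across and 44 mm tall, 0.1 to 0.25 kg. Origin: centre of the underside, z along the barrel towards the rod. A 10 mm steel rod with a flat black end button (22 mm across, 6 mm thick) stands out of its top. All look alike; absent ones read None from the start.
- rod_c (a joint): travel of cyl_c's rod (m): 0 fully out (button top 76 mm above the barrel's underside), starts at 0 to 2 mm. A sound rod slides in 24 mm (top then 52 mm above the underside); a sticking one stops dead somewhere from 5 to 15 mm, however hard it is pushed. Rods slide against about 3 N plus drag of 8 N per m/s, and stay where left: no spring.
- cyl_d: small round air cylinder standing upright on the bench: aluminium barrel with two blue bands, 40 mm across and 44 mm tall, 0.1 to 0.25 kg. Origin: centre of the underside, z along the barrel towards the rod. A 10 mm steel rod with a flat black end button (22 mm across, 6 mm thick) stands out of its top. All look alike; absent ones read None from the start.
- rod_d (a joint): travel of cyl_d's rod (m): 0 fully out (button top 76 mm above the barrel's underside), starts at 0 to 2 mm. A sound rod slides in 24 mm (top then 52 mm above the underside); a sticking one stops dead somewhere from 5 to 15 mm, however hard it is pushed. Rods slide against about 3 N plus drag of 8 N per m/s, and stay where left: no spring.
- cyl_e: small round air cylinder standing upright on the bench: aluminium barrel with two blue bands, 40 mm across and 44 mm tall, 0.1 to 0.25 kg. Origin: centre of the underside, z along the barrel towards the rod. A 10 mm steel rod with a flat black end button (22 mm across, 6 mm thick) stands out of its top. All look alike; absent ones read None from the start.
- rod_e (a joint): travel of cyl_e's rod (m): 0 fully out (button top 76 mm above the barrel's underside), starts at 0 to 2 mm. A sound rod slides in 24 mm (top then 52 mm above the underside); a sticking one stops dead somewhere from 5 to 15 mm, however hard it is pushed. Rods slide against about 3 N plus drag of 8 N per m/s, and stay where left: no spring.
- cyl_f: small round air cylinder standing upright on the bench: aluminium barrel with two blue bands, 40 mm across and 44 mm tall, 0.1 to 0.25 kg. Origin: centre of the underside, z along the barrel towards the rod. A 10 mm steel rod with a flat black end button (22 mm across, 6 mm thick) stands out of its top. All look alike; absent ones read None from the start.
- rod_f (a joint): travel of cyl_f's rod (m): 0 fully out (button top 76 mm above the barrel's underside), starts at 0 to 2 mm. A sound rod slides in 24 mm (top then 52 mm above the underside); a sticking one stops dead somewhere from 5 to 15 mm, however hard it is pushed. Rods slide against about 3 N plus drag of 8 N per m/s, and stay where left: no spring.
- drawer (a joint): how far the drawer is pulled out (m): 0 shut, 0.166 fully out; starts shut or a little ajar; slides along the cabinet's -x axis against about 1 N and stays where it is left
- unit_front (a point): fixed low green drawer unit, 240 x 240 mm, 104 mm tall; this point: middle of its top front edge. Its drawer opens to its own -x side, roughly towards the robot. Drawer floor 22 mm above the bench; inside 198 mm (y) by 195 mm (x, from 56 to 251 mm behind the handle bar); walls 60 mm, front panel and ceiling 70 mm above that floor. Fully out, it is uncovered from 56 to 215 mm behind the bar
- drawer_handle (a point): middle of the drawer's handle, a steel bar 11 mm thick and 120 mm long along the cabinet's y axis, 35 mm in front of the drawer's face, 66 mm above the bench, held by an 8 mm stud near each end; moves with the drawer; axes as the cabinet's, x towards the back
- tray: fixed red reject tray, 220 (x) x 150 (y) mm outside, 32 mm tall, walls and floor 5 mm. Origin: centre of the underside
- fitting_1: brass and blue air fitting, 24 mm across and 26 mm tall, standing among the cylinders (bystander); origin: centre of its underside
- fitting_2: a second, identical air fitting standing among the cylinders (bystander); origin: centre of its underside
- wheel: yellow buffing wheel lying flat, 110 mm across, 28 mm thick (bystander); origin: centre of its underside
- wrench: steel wrench lying on the bench (bystander)
- jar: amber jar, 60 mm across, 75 mm tall (bystander); origin: centre of its underside
- driver: orange screwdriver lying on the bench near the robot (bystander)
Things that resemble listed ones, but are neither listed nor needed, are in the scene too. Leave any pink or yellow look-alike of the cyl_d alone. Leave any turquoise look-alike of the cyl_e alone.

How it is judged:
By the outcome, as a careful person would: the job done as asked, in the order asked, and still so for the second after the job is handed in, with the robot touching nothing.
Of cyl_a, cyl_b, cyl_c, cyl_d, cyl_e, cyl_f only 4 to 6 are there at a start; the rules pass over those that are not, and their reading is None.
At some moment in a run one of cyl_a, cyl_b, cyl_c, cyl_d, cyl_e, cyl_f may be knocked a few centimetres aside while the robot is not near it.
Once in a run the grip may slacken for a moment while it holds something.
It also fails if it takes over 210 s, if anything falls off the work surface, if the arm or the gripper's body presses on something with over 40 N, if the wrist force passes 120 N, or if a joint passes its speed limit or range.

## Working session

There is one attempt and no reset: what is moved stays moved. The work goes in short steps, Python scripts to look and compute and a tool call to move; the robot and the scene stay as the last step left them, time stands still between calls to the robot, and variables do not carry over. Pictures are saved under pics/ and viewed, about 12 in all and at most 16, crops included, and the job is handed in when it is done.

Besides the shell and the picture viewer there is one more tool, called as name([rows], argument=value, ...), one row to a line, values as JSON. arm_command: Moves the arm, as the interface text tells. Its arguments: {"type":"object","properties":{"steps":{"type":"array"},"jaw":{"type":"number"}},"required":["steps"]}

```bash
ls; mkdir -p pics; python3 - <<'E'
from cell import *
import cv2
print(state(), env.grip_point_offset)
for n in("scene","top"):
    im=read_camera(n); cv2.imwrite(f"pics/{n}0.png",cv2.resize(im[:,:,::-1],(800,600),interpolation=cv2.INTER_CUBIC)); cv2.imwrite(f"pics/raw_{n}0.png",im[:,:,::-1]); print(camera_model(n))
E
```

```text
pics
{'t': 0.0, 'joints': array([ 1.07441437e+00,  4.91555193e-01,  1.55946621e+00, -6.38762500e-06,
        1.09171151e+00, -1.05609536e-01]), 'qvel': array([-0.00097659, -0.0017321 ,  0.00032705, -0.00070605, -0.00023541,
        0.00068933]), 'tau': array([-4.26566512e-04, -6.12640572e+01, -2.58187419e+01,  6.92199077e-02,
        4.81659151e-02, -1.29475206e-04]), 'eef_pos': array([238.02994865, 577.85523394, 404.15857094]), 'tcp_rot': array([-3.14147809e+00,  1.13450466e-03,  1.18002692e+00]), 'ft_force': array([-0.36726953,  0.83353992, -0.31794972]), 'moment': array([0.01075566, 0.00679416, 0.0142758 ]), 'opening': 1.0011272270660714} 171.3
{'K': array([[544.85169885,   0.        , 279.23372715],
       [  0.        , 544.85169885, 208.40736992],
       [  0.        ,   0.        ,   1.        ]]), 'xyz': array([1135.09982662,  577.61546953,  965.60513388]), 'rotation': array([0.7344537 , 0.01855174, 2.37554336])}
{'K': array([[474.12557098,   0.        , 279.49611365],
       [  0.        , 474.12557098, 207.73198484],
       [  0.        ,   0.        ,   1.        ]]), 'xyz': array([ 506.52106678,  -24.75410456, 1175.52493721]), 'rotation': array([ 0.08284449,  0.01940176, -1.58955034])}
```

View pics/scene0.png

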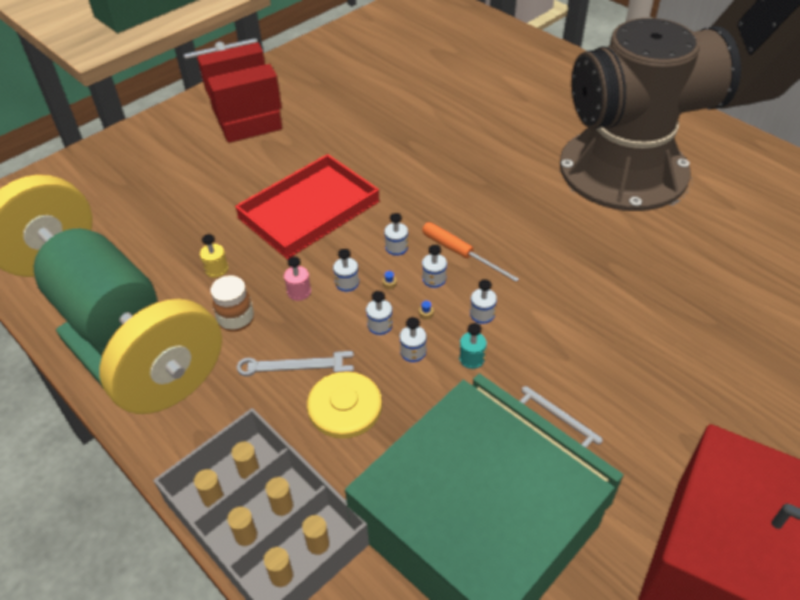

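View pics/top0.png

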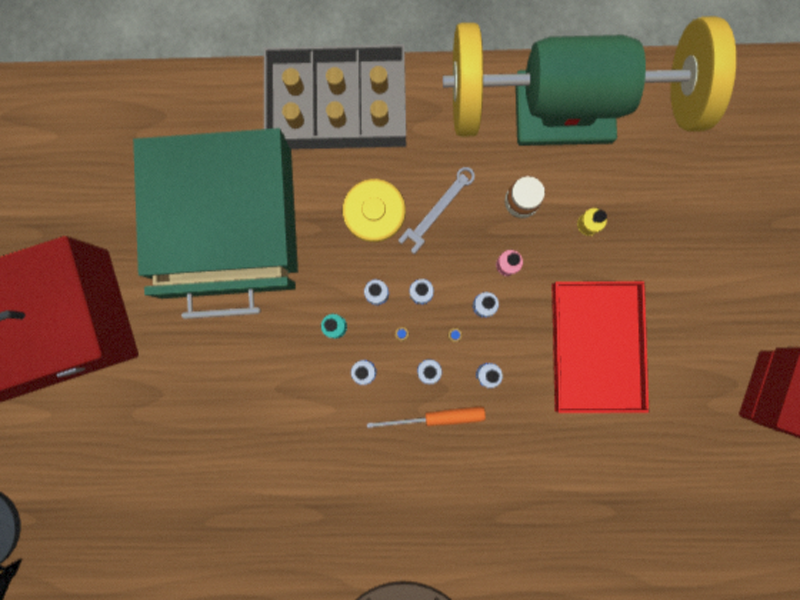

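The scene shows six blue-banded cylinders. In the top picture they are at about (376,292), (422,291), (487,304), (363,372), (430,372) and (490,376). The look-alikes to leave alone are turquoise (333,326), pink (511,262) and yellow (594,220). The fittings are at (402,334) and (455,335), the unit's handle at (220,313) and the tray at (601,346). The drawer is slightly ajar.

```bash
cat > h.py <<'E'
from cell import *
import numpy as np, cv2
from scipy.spatial.transform import Rotation as R
def cam(n):
    m=camera_model(n); return m["K"],np.array(m["xyz"]),R.from_euler("xyz",m["rotation"]).as_matrix()
def p2w(n,u,v,z):
    K,c,r=cam(n); d=r@(np.diag([1,-1,-1])@np.linalg.inv(K)@np.array([u,v,1.])); return c+d*(z-c[2])/d[2]
def w2p(n,p):
    K,c,r=cam(n); q=K@np.diag([1,-1,-1])@r.T@(np.array(p,float)-c); return q[:2]/q[2]
def snap(n,name,box=None,s=None):
    im=read_camera(n)[:,:,::-1].copy(); cv2.imwrite(f"pics/raw_{name}.png",im)
    if box:
        u0,v0,u1,v1=box; im=im[v0:v1,u0:u1]; im=cv2.resize(im,None,fx=s,fy=s,interpolation=cv2.INTER_CUBIC)
    cv2.imwrite(f"pics/{name}.png",im); 
def buttons(im,guess,z=75,n="top",rad=7):
    """dark blob centroid near each guess pixel (raw px)"""
    out=[]
    for u,v in guess:
        u0,v0=int(round(u))-rad,int(round(v))-rad
        g=im[v0:v0+2*rad+1,u0:u0+2*rad+1].astype(float).max(2)
        w=np.clip(110-g,0,None); ys,xs=np.mgrid[:g.shape[0],:g.shape[1]]
        cu,cv=u0+(w*xs).sum()/w.sum(),v0+(w*ys).sum()/w.sum()
        out.append((cu,cv,w.sum(),p2w(n,cu,cv,z)))
    return out
E
python3 - <<'E'
from h import *
im=cv2.imread("pics/raw_top0.png")
g=[(376,292),(422,291),(487,304),(363,372),(430,372),(490,376)]
for (u,v),b in zip(g,buttons(im,[(a/1.42857,c/1.42857) for a,c in g])): print(np.round(b[:3],1),np.round(b[3],1))
k=1.42857
def P(l,u,v,z): print(l,np.round(p2w("top",u/k,v/k,z),0))
P("bar L",183,315,66);P("bar R",258,310,66)
for c in[(135,140),(280,129),(295,272),(139,277)]:P("unit",*c,104)
for c in[(554,282),(644,282),(648,410),(556,411)]:P("tray",*c,32)
P("fit",402,334,26);P("fit",455,335,26);P("turq",330,325,76);P("driver",428,420,15);P("driver",485,415,15);P("driver",370,425,5);P("pink",513,259,76);P("wheel",373,208,28);P("redbox",67,238,100);P("redbox",137,355,0);P("wrench",413,240,8)
im2=im[170:285,170:350]
cv2.imwrite("pics/c1.png",cv2.resize(im2,None,fx=4.4,fy=4.4,interpolation=cv2.INTER_CUBIC))
E
```

```text
[ 262.3  202.6 2801. ] [611.   34.8  75. ]
[ 294.9  202.1 2857. ] [610.7 -41.2  75. ]
[ 341.5  211.5 3021. ] [ 586.5 -149.    75. ]
[ 252.8  260.7 2819. ] [476.8  58.9  75. ]
[ 300.6  260.3 2848. ] [475.7 -51.5  75. ]
[ 344.4  263.1 3099. ] [ 467.4 -152.    75. ]
bar L [576. 353.  66.]
bar R [582. 228.  66.]
unit [861. 421. 104.]
unit [874. 183. 104.]
unit [639. 160. 104.]
unit [636. 411. 104.]
tray [ 622. -266.   32.]
tray [ 618. -417.   32.]
tray [ 405. -414.   32.]
tray [ 406. -261.   32.]
fit [539.  -8.  26.]
fit [536. -97.  26.]
turq [554. 108.  76.]
driver [393. -49.  15.]
driver [ 400. -145.   15.]
driver [385.  50.   5.]
pink [ 656. -192.   76.]
wheel [756.  38.  28.]
redbox [703. 531. 100.]
redbox [512. 455.   0.]
wrench [703. -30.   8.]
```

View pics/c1.png

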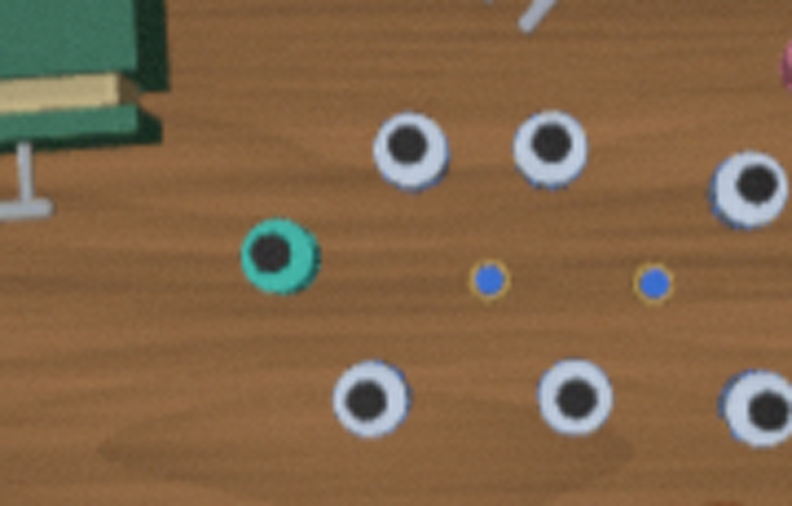

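The crop confirms the six grey cylinders with blue bands, plus the turquoise look-alike at crop (280,257). The heights and spacings fit. I'll go to the handle first, with its centre at about (579,290) and a cabinet yaw of about 3°.

arm_command([
  [-13.65, 42.5, 6, 0, 0, 64.6],
  [-13.65, 42.5, 6, 0, 0, 64.6],
  [-13.65, 42.5, 6, 0, 0, 64.6],
  [-13.65, 42.5, 6, 0, 0, 64.6],
  [-13.65, 42.5, 6, 0, 0, 64.6],
  [-13.65, 42.5, 6, 0, 0, 64.6],
  [-13.65, 42.5, 6, 0, 0, 64.6],
  [-13.65, 42.5, 6, 0, 0, 64.6],
  [-13.65, 42.5, 6, 0, 0, 64.6],
  [-13.65, 42.5, 6, 0, 0, 64.6],
  [-13.65, 42.5, 6, 0, 0, 64.6],
  [-13.65, 42.5, 6, 0, 0, 64.6],
], jaw=3.2)

```text
t: 1.1
eef_pos: [582.8, 285.7, 343.1]
tcp_rot: [3.141, 0.0, 0.048]
ft_force: [-0.2, 0.7, -1.3]
opening: 0.338
```

```bash
python3 - <<'E'
from h import *
s=state();print(s["t"],s["eef_pos"],np.degrees(s["tcp_rot"]),s["opening"])
snap("scene","s1",(350,230,560,380),3.8)
E
```

```text
1.1 [582.82228435 285.67282185 343.12674549] [1.79944729e+02 2.74645147e-02 2.74709730e+00] 0.3381837224245565
```

View pics/s1.png

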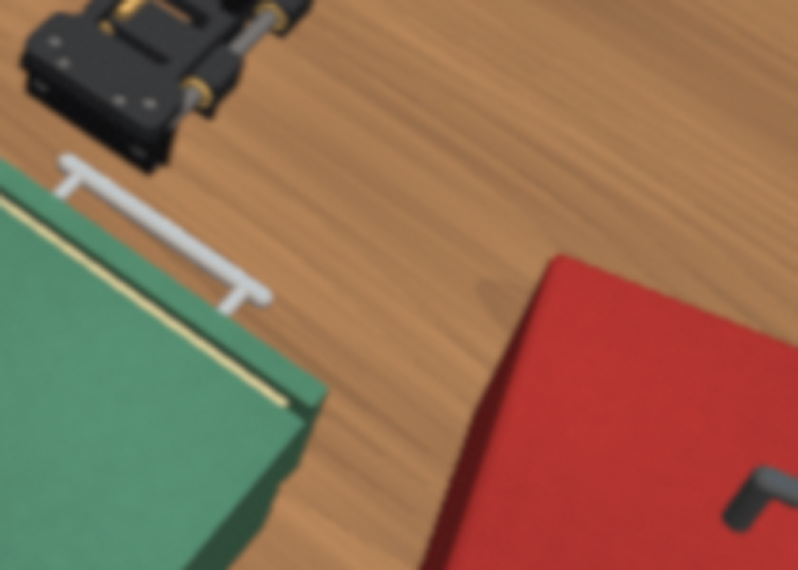

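```bash
python3 - <<'E'
from h import *
for c in[(67,160),(266,296),(163,232)]:print(p2w("scene",350+c[0]/3.8,230+c[1]/3.8,67))
# top view of the bar in an arm-free image
for c in[(183,315),(258,310)]:print(p2w("top",c[0]/1.42857,c[1]/1.42857,67))
E
```

```text
[578.08537889 229.99867784  67.        ]
[571.38897808 352.92777728  67.        ]
[577.84552892 293.38582697  67.        ]
[576.05696642 352.26041024  67.        ]
[581.83697583 228.06112594  67.        ]
```

arm_command([
  [-0.6, -0.4, 0, 0, 0, 0],
  [-0.6, -0.4, 0, 0, 0, 0],
  [-0.6, -0.4, 2, 0, 0, 0],
  [-0.6, -0.4, 4, 0, 0, 0],
  [-0.6, -0.4, 6, 0, 0, 0],
  [-0.6, -0.4, 7.5, 0, 0, 0],
  [-0.6, -0.4, 9, 0, 0, 0],
  [-0.6, -0.4, 10.2, 0, 0, 0],
  [-0.6, -0.4, 10.6, 0, 0, 0],
  [-0.6, -0.4, 10.6, 0, 0, 0],
])

```text
t: 1.98
eef_pos: [572.2, 294.2, 238.1]
tcp_rot: [3.141, 0.001, 0.054]
ft_force: [-0.3, 0.3, -0.3]
opening: 0.335
```

arm_command([
  [0, 0, 0, 0, 0, 0],
  [0, 0, 0, 0, 0, 0],
  [0, 0, 0, 0, 0, 0],
  [0, 0, 0, 0, 0, 0],
  [0, 0, 0, 0, 0, 0],
  [0, 0, 0, 0, 0, 0],
], jaw=1.4)

```text
t: 2.48
eef_pos: [573.0, 293.4, 239.2]
tcp_rot: [-3.141, -0.001, 0.052]
ft_force: [0.4, -0.1, 1.3]
opening: 0.147
```

arm_command([
  [-1, 0, 0, 0, 0, 0],
  [-2.5, 0, 0, 0, 0, 0],
  [-4, 0, 0, 0, 0, 0],
  [-5.5, 0, 0, 0, 0, 0],
  [-7, 0, 0, 0, 0, 0],
  [-8.5, 0, 0, 0, 0, 0],
  [-10, 0, 0, 0, 0, 0],
  [-11, 0, 0, 0, 0, 0],
  [-12, 0, 0, 0, 0, 0],
  [-12.5, 0, 0, 0, 0, 0],
  [-12.5, 0, 0, 0, 0, 0],
])

```text
t: 3.4
eef_pos: [447.1, 286.9, 238.8]
tcp_rot: [3.141, 0.001, 0.053]
ft_force: [0.3, 0.6, 0.5]
opening: 0.149
```

```bash
python3 - <<'E'
from h import *
snap("top","t2",(70,70,330,265),3.0)
E
```

```text
(no output)
```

View pics/t2.png

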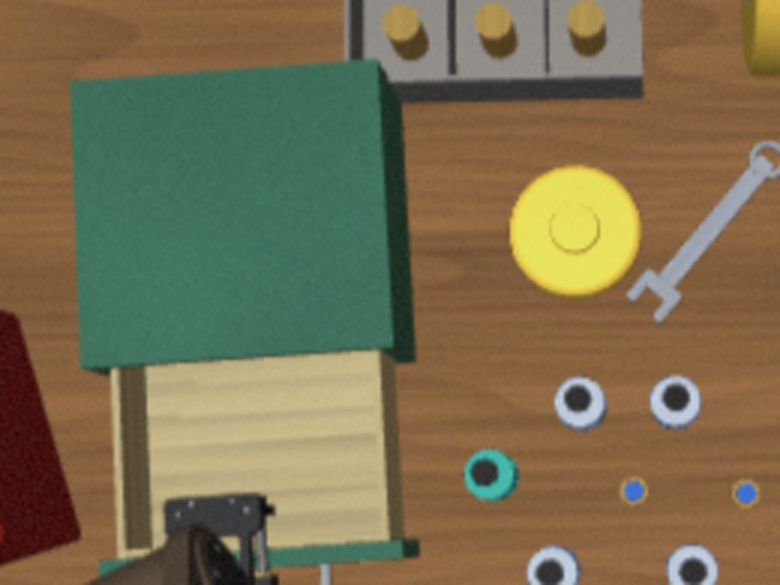

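The drawer follows the pull and its light wooden inside is visible at (260,450). I'll pull a bit further, in small steps, to the stop.

arm_command([
  [-0.4, 0, 0, 0, 0, 0],
  [-0.8, 0, 0, 0, 0, 0],
  [-1.2, 0, 0, 0, 0, 0],
  [-1.2, 0, 0, 0, 0, 0],
])

```text
t: 3.78
eef_pos: [435.4, 286.2, 238.7]
tcp_rot: [3.141, 0.001, 0.053]
ft_force: [0.4, 1.0, 0.8]
opening: 0.148
```

arm_command([
  [-0.3, 0, 0, 0, 0, 0],
  [-0.6, 0, 0, 0, 0, 0],
  [-0.6, 0, 0, 0, 0, 0],
  [-0.6, 0, 0, 0, 0, 0],
])

```text
t: 4.12
eef_pos: [429.8, 286.0, 238.7]
tcp_rot: [3.142, 0.0, 0.053]
ft_force: [0.5, 0.4, -1.3]
opening: 0.146
```

arm_command([
  [-0.3, 0, 0, 0, 0, 0],
  [-0.6, 0, 0, 0, 0, 0],
  [-0.6, 0, 0, 0, 0, 0],
  [-0.6, 0, 0, 0, 0, 0],
])

```text
t: 4.45
eef_pos: [425.0, 285.8, 238.9]
tcp_rot: [-3.14, -0.004, 0.052]
ft_force: [9.9, -0.3, -4.0]
opening: 0.143
```

arm_command([
  [0.4, 0, 0, 0, 0, 0],
  [0.4, 0, 0, 0, 0, 0],
  [0.4, 0, 0, 0, 0, 0],
  [0.4, 0, -3, 0, 0, 0],
  [0.4, 0, -6, 0, 0, 0],
  [0.4, 0, -8, 0, 0, 0],
  [0.4, 0, -8, 0, 0, 0],
], jaw=3.2)

```text
t: 5.03
eef_pos: [428.1, 286.1, 322.2]
tcp_rot: [-3.139, -0.005, 0.053]
ft_force: [-0.4, -0.0, 0.7]
opening: 0.34
```

arm_command([
  [17, 26, 0, 0, 0, 3],
  [17, 26, 0, 0, 0, 3],
  [17, 26, 0, 0, 0, 3],
  [17, 26, 0, 0, 0, 3],
  [17, 26, 0, 0, 0, 3],
  [17, 26, 0, 0, 0, 3],
  [17, 26, 0, 0, 0, 3],
  [17, 26, 0, 0, 0, 3],
  [17, 26, 0, 0, 0, 3],
  [17, 26, 0, 0, 0, 3],
  [17, 26, 0, 0, 0, 3],
  [17, 26, 0, 0, 0, 3],
], jaw=0)

```text
t: 6.03
eef_pos: [610.7, 36.3, 318.5]
tcp_rot: [-3.141, 0.001, 0.001]
ft_force: [0.8, 0.5, 0.1]
opening: 0.001
```

```bash
python3 - <<'E'
from h import *
s=state();print(s["t"],s["eef_pos"],np.degrees(s["tcp_rot"]),s["opening"],s["ft_force"])
im=read_camera("top")[:,:,::-1]; cv2.imwrite("pics/raw_t3.png",im)
im0=cv2.imread("pics/raw_top0.png")
for p in[(611,34.8),(610.7,-41.2),(586.5,-149),(476.8,58.9),(475.7,-51.5),(467.4,-152)]:
    b=buttons(im,[w2p("top",[*p,75])])[0]; print(p,np.round(b[2]),np.round(b[3],1))
E
```

```text
6.0333 [610.7199817   36.32657526 318.51878771] [-1.79985228e+02  4.81462242e-02  8.16065914e-02] 0.0007313346551863477 [0.79660144 0.51666541 0.14098748]
(611, 34.8) 5758.0 [609.8  36.   75. ]
(610.7, -41.2) 4186.0 [612.4 -36.   75. ]
(586.5, -149) 2782.0 [ 586.7 -149.2   75. ]
(476.8, 58.9) 6938.0 [476.2  57.8  75. ]
(475.7, -51.5) 2596.0 [475.7 -51.5  75. ]
(467.4, -152) 2860.0 [ 467.4 -152.1   75. ]
```

arm_command([
  [0, 0, 2, 0, 0, 0],
  [0, 0, 4, 0, 0, 0],
  [0, 0, 5, 0, 0, 0],
  [0, 0, 5.3, 0, 0, 0],
  [0, 0, 5.6, 0, 0, 0],
  [0, 0, 5.8, 0, 0, 0],
  [0, 0, 5.8, 0, 0, 0],
])

```text
t: 6.67
eef_pos: [611.5, 35.3, 261.2]
tcp_rot: [-3.142, -0.001, 0.0]
ft_force: [0.9, -0.0, 0.4]
opening: 0.004
```

arm_command([
  [0, 0, 0.2, 0, 0, 0],
  [0, 0, 0.4, 0, 0, 0],
  [0, 0, 0.4, 0, 0, 0],
])

```text
t: 6.92
eef_pos: [611.4, 35.2, 256.8]
tcp_rot: [-3.141, -0.0, 0.0]
ft_force: [-0.5, 1.1, 1.5]
opening: 0.005
```

arm_command([
  [0, 0, 0.2, 0, 0, 0],
  [0, 0, 0.4, 0, 0, 0],
  [0, 0, 0.4, 0, 0, 0],
])

```text
t: 7.17
eef_pos: [612.0, 35.2, 256.2]
tcp_rot: [3.142, -0.005, 0.0]
ft_force: [-7.2, 1.2, 33.2]
opening: 0.003
```

arm_command([
  [0, 0, -2, 0, 0, 0],
  [0, 0, -3, 0, 0, 0],
  [0, 0, -3, 0, 0, 0],
  [0, 0, -3, 0, 0, 0],
  [0, 0, -3, 0, 0, 0],
  [0, 0, -3, 0, 0, 0],
  [0, 0, -1, 0, 0, 0],
  [0, 0, 1, 0, 0, 0],
  [0, 0, 3, 0, 0, 0],
  [0, 0, 4.5, 0, 0, 0],
  [0, 0, 5.1, 0, 0, 0],
  [0, 0, 5.1, 0, 0, 0],
], jaw=6.2)

```text
t: 8.17
eef_pos: [611.2, 35.2, 199.8]
tcp_rot: [-3.141, 0.003, 0.0]
ft_force: [-0.3, 1.3, -0.4]
opening: 0.651
```

arm_command([
  [0, 0, 0, 0, 0, 0],
  [0, 0, 0, 0, 0, 0],
  [0, 0, 0, 0, 0, 0],
  [0, 0, 0, 0, 0, 0],
  [0, 0, 0, 0, 0, 0],
  [0, 0, 0, 0, 0, 0],
], jaw=3)

```text
t: 8.67
eef_pos: [611.4, 35.2, 202.5]
tcp_rot: [-3.142, -0.001, 0.0]
ft_force: [-3.3, 0.1, 6.3]
opening: 0.417
```

arm_command([
  [0, 0, -3, 0, 0, 0],
  [0, 0, -6, 0, 0, 0],
  [0, 0, -9, 0, 0, 0],
  [0, 3, -11, 0, 0, 0],
  [-1, 6, -12, 0, 0, 0],
  [-1.5, 10, -12, 0, 0, 0],
  [-2, 14, -12, 0, 0, 0],
  [-2.5, 18, -12, 0, 0, 0],
  [-3, 22, -12, 0, 0, 0],
  [-3.5, 26, -12, 0, 0, 0],
  [-4, 30, -12, 0, 0, 0],
  [-4.6, 34, -12, 0, 0, 0],
])

```text
t: 9.67
eef_pos: [564.9, -306.8, 321.8]
tcp_rot: [-3.142, -0.0, 0.0]
ft_force: [0.2, -0.2, -2.0]
opening: 0.419
```

arm_command([
  [0, 3, 0, 0, 0, 0],
  [0, 5.5, 0, 0, 0, 0],
  [0, 7, 0, 0, 0, 0],
  [0, 7, 0, 0, 0, 0],
  [0, 7, 0, 0, 0, 0],
])

```text
t: 10.08
eef_pos: [565.3, -374.8, 321.3]
tcp_rot: [-3.141, 0.001, -0.001]
ft_force: [0.2, 1.3, -1.7]
opening: 0.418
```

arm_command([
  [0, 0, 3, 0, 0, 0],
  [0, 0, 6, 0, 0, 0],
  [0, 0, 8.5, 0, 0, 0],
  [0, 0, 10, 0, 0, 0],
  [0, 0, 11, 0, 0, 0],
  [0, 0, 11.4, 0, 0, 0],
  [0, 0, 11.5, 0, 0, 0],
  [0, 0, 11.5, 0, 0, 0],
])

```text
t: 10.75
eef_pos: [565.9, -373.9, 207.7]
tcp_rot: [3.141, -0.001, 0.001]
ft_force: [0.6, -0.5, -2.1]
opening: 0.413
```

```bash
python3 - <<'E'
from h import *
a=read_camera("top")[60:330,180:480,::-1]; b=read_camera("scene")[60:330,130:430,::-1]
cv2.imwrite("pics/t4.png",cv2.resize(np.hstack([a,b]),(800,360),interpolation=cv2.INTER_CUBIC))
E
```

```text
(no output)
```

View pics/t4.png

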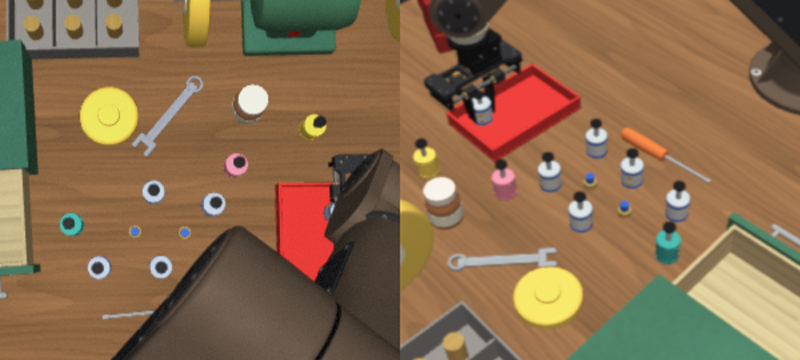

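Cylinder 1 is held over the tray floor at about (482,110) in the right panel, and everything else is in place. Releasing it there.

arm_command([
  [0, 0, 0.1, 0, 0, 0],
  [0, 0, 0.1, 0, 0, 0],
  [0, 0, 0.1, 0, 0, 0],
  [0, 0, 0.1, 0, 0, 0],
  [0, 0, -2, 0, 0, 0],
  [0, 0, -5, 0, 0, 0],
  [0, 0, -8, 0, 0, 0],
  [0, 0, -11, 0, 0, 0],
  [0, 0, -11, 0, 0, 0],
], jaw=5.2)

```text
t: 11.6
eef_pos: [566.0, -375.3, 323.0]
tcp_rot: [3.136, -0.007, 0.0]
ft_force: [0.1, -0.3, 1.0]
opening: 0.548
```

arm_command([
  [2.1, -4, 0, 0, 0, 0],
  [2.1, -8, 0, 0, 0, 0],
  [2.1, -12, 0, 0, 0, 0],
  [2.1, -16, 0, 0, 0, 0],
  [2.1, -20, 0, 0, 0, 0],
  [2.1, -22.5, 0, 0, 0, 0],
  [2.1, -22.5, 0, 0, 0, 0],
  [2.1, -22.5, 0, 0, 0, 0],
  [2.1, -22.5, 0, 0, 0, 0],
], jaw=0)

```text
t: 12.35
eef_pos: [586.6, -150.5, 316.7]
tcp_rot: [3.141, -0.0, 0.0]
ft_force: [0.2, -0.6, -0.6]
opening: 0.018
```

```bash
cat > chk.py <<'E'
from h import *
import sys
P=dict(c2=(610.7,-41.2),c3=(586.5,-149),c4=(476.8,58.9),c5=(475.7,-51.5),c6=(467.4,-152))
for n in ("top","scene"):
    im=read_camera(n)[:,:,::-1]; cv2.imwrite(f"pics/last_{n}.png",im)
    for k in P:
        if k in sys.argv[1:]: continue
        b=buttons(im,[w2p(n,[*P[k],74])],74,n)[0]; print(n,k,np.round(b[2]),np.round(b[3]-[*P[k],74],1)[:2])
print(state()["eef_pos"])
E
python3 chk.py
```

```text
top c2 2593.0 [ 0.1 -0.1]
top c3 4147.0 [1.3 0.6]
top c4 2539.0 [-0.   0.1]
top c5 3293.0 [-2.4 -3.2]
top c6 6462.0 [0.5 0.8]
scene c2 3421.0 [-0.9  1.4]
scene c3 2997.0 [-1.1  1.1]
scene c4 3307.0 [-1.8  1.3]
scene c5 3031.0 [-1.2  1.4]
scene c6 2667.0 [-1.5  0.8]
[ 586.4807168  -151.13854112  316.55686343]
```

arm_command([
  [0, 0, 2, 0, 0, 0],
  [0, 0, 4, 0, 0, 0],
  [0, 0, 5, 0, 0, 0],
  [0, 0, 5.3, 0, 0, 0],
  [0, 0, 5.6, 0, 0, 0],
  [0, 0, 5.8, 0, 0, 0],
  [0, 0, 6, 0, 0, 0],
  [0, 0, 6, 0, 0, 0],
])

```text
t: 13.12
eef_pos: [587.0, -150.5, 260.4]
tcp_rot: [3.14, -0.005, -0.0]
ft_force: [-5.6, 1.0, 26.4]
opening: 0.005
```

arm_command([
  [0, 0, 0.1, 0, 0, 0],
  [0, 0, 0.1, 0, 0, 0],
  [0, 0, 0.1, 0, 0, 0],
])

```text
t: 13.37
eef_pos: [587.0, -150.5, 260.3]
tcp_rot: [3.139, -0.006, 0.0]
ft_force: [-8.2, -0.4, 34.8]
opening: 0.002
```

arm_command([
  [0, 0, -2, 0, 0, 0],
  [0, 0, -4, 0, 0, 0],
  [0, 0, -4, 0, 0, 0],
  [0, 0, -4, 0, 0, 0],
  [0, 0, -4, 0, 0, 0],
  [0, 0, -4, 0, 0, 0],
  [0, 0, -2, 0, 0, 0],
  [0, 0, 1, 0, 0, 0],
  [0, 0, 3, 0, 0, 0],
  [0, 0, 4.7, 0, 0, 0],
  [0, 0, 5.4, 0, 0, 0],
  [0, 0, 5.4, 0, 0, 0],
], jaw=6.2)

```text
t: 14.37
eef_pos: [586.2, -149.7, 199.6]
tcp_rot: [-3.14, 0.003, 0.0]
ft_force: [0.2, -0.0, -0.4]
opening: 0.648
```

arm_command([
  [0, 0, 0, 0, 0, 0],
  [0, 0, 0, 0, 0, 0],
  [0, 0, 0, 0, 0, 0],
  [0, 0, 0, 0, 0, 0],
  [0, 0, 0, 0, 0, 0],
  [0, 0, -2, 0, 0, 0],
  [0, 0, -4, 0, 0, 0],
  [0, 0, -7, 0, 0, 0],
  [0, 0, -10, 0, 0, 0],
  [0, 0, -10, 0, 0, 0],
], jaw=3)

```text
t: 15.2
eef_pos: [587.1, -150.0, 307.2]
tcp_rot: [3.139, -0.008, 0.0]
ft_force: [0.8, 0.0, -2.0]
opening: 0.414
```

arm_command([
  [0, 3, 0, 0, 0, 0],
  [-0.5, 6, 0, 0, 0, 0],
  [-1, 9, 0, 0, 0, 0],
  [-1.5, 12, 0, 0, 0, 0],
  [-2.1, 14, 0, 0, 0, 0],
  [-2.1, 15.5, 0, 0, 0, 0],
  [-2.1, 15.5, 0, 0, 0, 0],
  [-2.1, 15.5, 0, 0, 0, 0],
])

```text
t: 15.87
eef_pos: [565.5, -305.1, 301.3]
tcp_rot: [-3.141, 0.0, -0.001]
ft_force: [-0.6, 0.2, -2.4]
opening: 0.417
```

arm_command([
  [0, 0, 3, 0, 0, 0],
  [0, 0, 6, 0, 0, 0],
  [0, 0, 8, 0, 0, 0],
  [0, 0, 9, 0, 0, 0],
  [0, 0, 9.4, 0, 0, 0],
  [0, 0, 9.6, 0, 0, 0],
  [0, 0, 9.6, 0, 0, 0],
  [0, 0, 9.6, 0, 0, 0],
])

```text
t: 16.53
eef_pos: [565.8, -303.7, 207.4]
tcp_rot: [-3.141, -0.0, 0.001]
ft_force: [-4.7, 2.9, 6.4]
opening: 0.416
```

arm_command([
  [0, 0, 0, 0, 0, 0],
  [0, 0, 0, 0, 0, 0],
  [0, 0, 0, 0, 0, 0],
  [0, 0, 0, 0, 0, 0],
  [0, 0, -2, 0, 0, 0],
  [0, 0, -5, 0, 0, 0],
  [0, 0, -8, 0, 0, 0],
  [0, 0, -11, 0, 0, 0],
  [0, 0, -11, 0, 0, 0],
], jaw=5.2)

```text
t: 17.28
eef_pos: [566.2, -305.2, 321.6]
tcp_rot: [3.137, -0.007, 0.0]
ft_force: [0.6, -0.9, 0.8]
opening: 0.546
```

arm_command([
  [-2, -3, 0, 0, 0, 0],
  [-4, -6, 0, 0, 0, 0],
  [-6, -9, 0, 0, 0, 0],
  [-8, -12, 0, 0, 0, 0],
  [-9.8, -15.2, 0, 0, 0, 0],
  [-9.8, -15.2, 0, 0, 0, 0],
  [-9.8, -15.2, 0, 0, 0, 0],
  [-9.8, -15.2, 0, 0, 0, 0],
], jaw=0)

```text
t: 17.95
eef_pos: [468.0, -153.2, 315.9]
tcp_rot: [3.141, -0.001, 0.001]
ft_force: [1.1, -0.3, 0.0]
opening: 0.041
```

```bash
python3 chk.py c3
```

```text
top c2 2768.0 [0. 0.]
top c4 2708.0 [-0.   0.1]
top c5 2719.0 [-0.  0.]
top c6 5491.0 [1.1 4. ]
scene c2 3471.0 [-0.9  1.4]
scene c4 3352.0 [-1.8  1.3]
scene c5 3072.0 [-1.2  1.4]
scene c6 2705.0 [-1.5  0.8]
[ 468.07338995 -153.66547968  315.63230311]
```

arm_command([
  [0, 0, 2, 0, 0, 0],
  [0, 0, 4, 0, 0, 0],
  [0, 0, 5, 0, 0, 0],
  [0, 0, 5.3, 0, 0, 0],
  [0, 0, 5.6, 0, 0, 0],
  [0, 0, 5.8, 0, 0, 0],
  [0, 0, 5.9, 0, 0, 0],
  [0, 0, 5.9, 0, 0, 0],
])

```text
t: 18.72
eef_pos: [467.5, -153.0, 257.1]
tcp_rot: [3.141, -0.001, -0.0]
ft_force: [0.3, 0.4, 0.0]
opening: 0.006
```

arm_command([
  [0, 0, 0.2, 0, 0, 0],
  [0, 0, 0.4, 0, 0, 0],
  [0, 0, 0.4, 0, 0, 0],
  [0, 0, 0.4, 0, 0, 0],
])

```text
t: 19.05
eef_pos: [467.5, -152.8, 252.6]
tcp_rot: [-3.141, 0.0, 0.0]
ft_force: [0.5, 0.4, -0.2]
opening: 0.01
```

arm_command([
  [0, 0, 0.2, 0, 0, 0],
  [0, 0, 0.4, 0, 0, 0],
  [0, 0, 0.4, 0, 0, 0],
  [0, 0, 0.4, 0, 0, 0],
])

```text
t: 19.38
eef_pos: [467.4, -152.9, 248.5]
tcp_rot: [-3.141, 0.0, 0.0]
ft_force: [-1.3, -0.2, -0.2]
opening: 0.01
```

arm_command([
  [0, 0, 0.2, 0, 0, 0],
  [0, 0, 0.4, 0, 0, 0],
  [0, 0, 0.6, 0, 0, 0],
  [0, 0, 0.8, 0, 0, 0],
  [0, 0, 0.8, 0, 0, 0],
  [0, 0, 0.8, 0, 0, 0],
])

```text
t: 19.88
eef_pos: [467.5, -152.8, 242.2]
tcp_rot: [3.141, -0.002, 0.0]
ft_force: [-5.0, 2.5, 27.9]
opening: 0.002
```

arm_command([
  [0, 0, -2, 0, 0, 0],
  [0, 0, -4, 0, 0, 0],
  [0, 0, -4, 0, 0, 0],
  [0, 0, -4, 0, 0, 0],
  [0, 0, -4, 0, 0, 0],
  [0, 0, -4, 0, 0, 0],
  [0, 0, -2, 0, 0, 0],
  [0, 0, 0, 0, 0, 0],
  [0, 0, 2, 0, 0, 0],
  [0, 0, 3.4, 0, 0, 0],
  [0, 0, 3.9, 0, 0, 0],
  [0, 0, 3.9, 0, 0, 0],
], jaw=6.2)

```text
t: 20.88
eef_pos: [467.2, -152.8, 200.2]
tcp_rot: [-3.14, 0.003, 0.0]
ft_force: [0.5, 0.2, 0.4]
opening: 0.652
```

arm_command([
  [0, 0, 0, 0, 0, 0],
  [0, 0, 0, 0, 0, 0],
  [0, 0, 0, 0, 0, 0],
  [0, 0, 0, 0, 0, 0],
  [0, 0, 0, 0, 0, 0],
  [0, 0, -2, 0, 0, 0],
  [0, 0, -5, 0, 0, 0],
  [0, 0, -8, 0, 0, 0],
  [0, 0, -11, 0, 0, 0],
  [0, 0, -12, 0, 0, 0],
  [0, 0, -12, 0, 0, 0],
], jaw=3)

```text
t: 21.8
eef_pos: [467.5, -152.8, 324.3]
tcp_rot: [3.14, -0.005, 0.0]
ft_force: [-0.3, -0.7, -3.0]
opening: 0.414
```

arm_command([
  [0.8, -3, 0, 0, 0, 0],
  [1.5, -6, 0, 0, 0, 0],
  [2.5, -10, 0, 0, 0, 0],
  [3.5, -14, 0, 0, 0, 0],
  [4.5, -18, 0, 0, 0, 0],
  [5.5, -22, 0, 0, 0, 0],
  [6.5, -26, 0, 0, 0, 0],
  [7.5, -30, 0, 0, 0, 0],
  [8.2, -34, 0, 0, 0, 0],
  [8.2, -37, 0, 0, 0, 0],
  [8.2, -37.2, 0, 0, 0, 0],
  [8.2, -37.2, 0, 0, 0, 0],
])

```text
t: 22.8
eef_pos: [548.9, 220.7, 320.1]
tcp_rot: [3.141, 0.002, 0.003]
ft_force: [0.3, -0.6, -2.6]
opening: 0.418
```

```bash
python3 - <<'E'
from h import *
a=read_camera("top")[60:330,60:360,::-1]; b=read_camera("scene")[130:400,230:530,::-1]
cv2.imwrite("pics/t5.png",cv2.resize(np.hstack([a,b]),(800,360),interpolation=cv2.INTER_CUBIC))
E
```

```text
(no output)
```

View pics/t5.png

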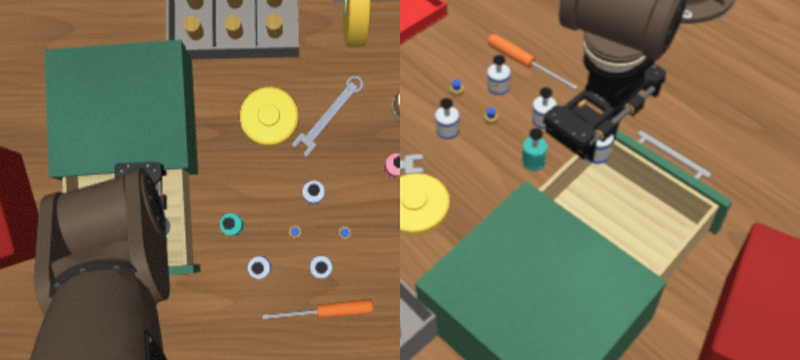

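The cylinder hangs over the drawer's right-hand part. The remaining cylinders are at left-panel (313,191), (259,267) and (321,267). I'll check the wall position before lowering.

```bash
python3 - <<'E'
from h import *
for l,u,v,z in[("R wall outer top",189,230,82),("R wall inner top",184,230,82)]:print(l,p2w("top",60+u*.75,60+v*.75,z))
# scene panel: corners of the opening
for l,u,v in[("front-right(inner)",618,140),("front-left inner",716,206),("handle R",640,136),("handle L",707,172)]:
    z=66 if "handle" in l else 82
    print(l,p2w("scene",230+(u-400)*.75,130+v*.75,z))
E
```

```text
R wall outer top [543.9278296  175.59153662  82.        ]
R wall inner top [544.09617585 184.29102276  82.        ]
front-right(inner) [476.62745461 212.83381106  82.        ]
front-left inner [474.10182736 388.58394704  82.        ]
handle R [433.34579543 225.71953344  66.        ]
handle L [418.61303339 340.78859303  66.        ]
```

arm_command([
  [0, 0, 3, 0, 0, 0],
  [0, 0, 6, 0, 0, 0],
  [0, 0, 8, 0, 0, 0],
  [0, 0, 9, 0, 0, 0],
  [0, 0, 9.5, 0, 0, 0],
  [0, 0, 9.8, 0, 0, 0],
  [0, 0, 9.8, 0, 0, 0],
  [0, 0, 9.8, 0, 0, 0],
])

```text
t: 23.57
eef_pos: [549.8, 218.8, 224.8]
tcp_rot: [-3.141, -0.002, -0.0]
ft_force: [0.1, -0.4, -3.3]
opening: 0.417
```

arm_command([
  [0, 0, 0.2, 0, 0, 0],
  [0, 0, 0.2, 0, 0, 0],
])

```text
t: 23.73
eef_pos: [550.3, 219.0, 224.3]
tcp_rot: [-3.141, -0.005, 0.0]
ft_force: [0.4, -3.5, 14.8]
opening: 0.414
```

arm_command([
  [0, 0, 0, 0, 0, 0],
  [0, 0, 0, 0, 0, 0],
  [0, 0, 0, 0, 0, 0],
  [0, 0, 0, 0, 0, 0],
  [0, 0, -2, 0, 0, 0],
  [0, 0, -5, 0, 0, 0],
  [0, 0, -8, 0, 0, 0],
  [0, 0, -10, 0, 0, 0],
  [0, 0, -10, 0, 0, 0],
], jaw=5.2)

```text
t: 24.48
eef_pos: [549.8, 219.4, 325.8]
tcp_rot: [-3.14, -0.006, 0.0]
ft_force: [-0.9, 0.7, 0.6]
opening: 0.548
```

arm_command([
  [-2, 3, 0, 0, 0, 0],
  [-3.5, 6, 0, 0, 0, 0],
  [-5, 10, 0, 0, 0, 0],
  [-6.5, 14, 0, 0, 0, 0],
  [-7.2, 16.1, 0, 0, 0, 0],
  [-7.2, 16.1, 0, 0, 0, 0],
  [-7.2, 16.1, 0, 0, 0, 0],
  [-7.2, 16.1, 0, 0, 0, 0],
], jaw=0)

```text
t: 25.15
eef_pos: [477.7, 58.4, 321.5]
tcp_rot: [-3.141, 0.0, -0.0]
ft_force: [-0.2, 1.0, 0.2]
opening: 0.047
```

```bash
python3 chk.py c3 c6
```

```text
top c2 2755.0 [ 0.1 -0. ]
top c4 1290.0 [ 8.7 -0.8]
top c5 1652.0 [13.4 -0.4]
scene c2 3352.0 [-0.9  1.4]
scene c4 3242.0 [-1.8  1.3]
scene c5 3493.0 [7.9 0.2]
[477.72175652  58.92196848 321.49204672]
```

C5 looks knocked, so I'll check it after C4. Pressing C4 now.

arm_command([
  [0, 0, 2, 0, 0, 0],
  [0, 0, 4, 0, 0, 0],
  [0, 0, 5, 0, 0, 0],
  [0, 0, 5.5, 0, 0, 0],
  [0, 0, 5.9, 0, 0, 0],
  [0, 0, 6.2, 0, 0, 0],
  [0, 0, 6.4, 0, 0, 0],
  [0, 0, 6.4, 0, 0, 0],
])

```text
t: 25.92
eef_pos: [477.5, 58.3, 257.8]
tcp_rot: [-3.142, -0.0, 0.0]
ft_force: [-0.8, 0.1, 0.5]
opening: 0.001
```

```bash
python3 - <<'E'
from h import *
a=read_camera("top")[190:310,210:370,::-1]; b=read_camera("scene")[160:280,220:380,::-1]
cv2.imwrite("pics/t6.png",cv2.resize(np.hstack([a,b]),None,fx=2.5,fy=2.5,interpolation=cv2.INTER_CUBIC))
E
```

```text
(no output)
```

View pics/t6.png

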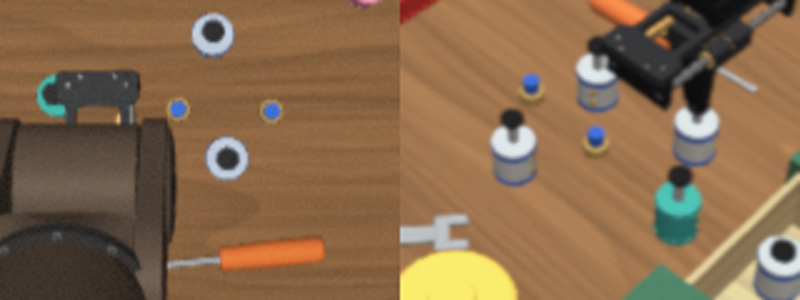

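C5 has moved to left-panel (227,158). C4 is under the closed fingers at right-panel (697,110), and the cylinder in the drawer stands with its rod in at (780,260).

arm_command([
  [0, 0, 0.2, 0, 0, 0],
  [0, 0, 0.4, 0, 0, 0],
  [0, 0, 0.4, 0, 0, 0],
  [0, 0, 0.4, 0, 0, 0],
])

```text
t: 26.35
eef_pos: [477.4, 58.1, 253.6]
tcp_rot: [-3.142, 0.0, 0.0]
ft_force: [-0.6, -0.2, 0.7]
opening: 0.004
```

```bash
python3 - <<'E'
from h import *
im=read_camera("top")[:,:,::-1]
for g in[(300.8,253.2),(295.2,203.6)]:print(buttons(im,[g],75)[0])
E
```

```text
(np.float64(300.60699511094396), np.float64(253.15682587438886), np.float64(2659.0), array([492.07282875, -51.89201346,  75.        ]))
(np.float64(294.86603221083453), np.float64(202.14751098096633), np.float64(2732.0), array([610.63128343, -41.17940421,  75.        ]))
```

arm_command([
  [0, 0, 0.2, 0, 0, 0],
  [0, 0, 0.4, 0, 0, 0],
  [0, 0, 0.4, 0, 0, 0],
  [0, 0, 0.4, 0, 0, 0],
])

```text
t: 26.73
eef_pos: [477.6, 58.1, 252.0]
tcp_rot: [3.142, -0.003, 0.0]
ft_force: [-7.7, -0.3, 39.2]
opening: 0.007
```

arm_command([
  [0, 0, -2, 0, 0, 0],
  [0, 0, -4, 0, 0, 0],
  [0, 0, -4, 0, 0, 0],
  [0, 0, -4, 0, 0, 0],
  [0, 0, -4, 0, 0, 0],
  [0, 0, -4, 0, 0, 0],
  [0, 0, -2, 0, 0, 0],
  [0, 0, 0.5, 0, 0, 0],
  [0, 0, 2.5, 0, 0, 0],
  [0, 0, 4.2, 0, 0, 0],
  [0, 0, 4.8, 0, 0, 0],
  [0, 0, 4.8, 0, 0, 0],
], jaw=6.2)

```text
t: 27.73
eef_pos: [477.2, 58.1, 200.0]
tcp_rot: [-3.141, 0.004, 0.0]
ft_force: [-0.4, 0.5, -0.2]
opening: 0.647
```

arm_command([
  [0, 0, 0, 0, 0, 0],
  [0, 0, 0, 0, 0, 0],
  [0, 0, 0, 0, 0, 0],
  [0, 0, 0, 0, 0, 0],
  [0, 0, 0, 0, 0, 0],
  [0, 0, -2, 0, 0, 0],
  [0, 0, -5, 0, 0, 0],
  [0, 0, -8, 0, 0, 0],
  [0, 0, -11, 0, 0, 0],
  [0, 0, -11, 0, 0, 0],
], jaw=3)

```text
t: 28.57
eef_pos: [477.9, 58.2, 316.5]
tcp_rot: [3.142, -0.008, 0.0]
ft_force: [0.6, 1.0, -1.0]
opening: 0.416
```

arm_command([
  [0, 3, 0, 0, 0, 0],
  [0, 6, 0, 0, 0, 0],
  [0, 10, 0, 0, 0, 0],
  [0, 14, 0, 0, 0, 0],
  [0, 18, 0, 0, 0, 0],
  [-0.4, 22, 0, 0, 0, 0],
  [-0.6, 26, 0, 0, 0, 0],
  [-0.8, 30, 0, 0, 0, 0],
  [-1, 34, 0, 0, 0, 0],
  [-1.2, 38, 0, 0, 0, 0],
  [-1.2, 41.5, 0, 0, 0, 0],
  [-1.2, 43.3, 0, 0, 0, 0],
])

```text
t: 29.57
eef_pos: [464.8, -378.6, 310.9]
tcp_rot: [3.141, -0.0, -0.002]
ft_force: [-0.8, 0.4, -1.3]
opening: 0.414
```

arm_command([
  [0, 0, 0, 0, 0, 0],
  [0, 0, 0, 0, 0, 0],
  [0, 0, 3, 0, 0, 0],
  [0, 0, 6, 0, 0, 0],
  [0, 0, 8, 0, 0, 0],
  [0, 0, 9.5, 0, 0, 0],
  [0, 0, 9.5, 0, 0, 0],
])

```text
t: 30.15
eef_pos: [465.2, -373.0, 213.7]
tcp_rot: [-3.138, 0.004, 0.001]
ft_force: [0.0, 0.0, -1.5]
opening: 0.413
```

arm_command([
  [0, 0, 0.4, 0, 0, 0],
  [0, 0, 0.8, 0, 0, 0],
  [0, 0, 1.1, 0, 0, 0],
  [0, 0, 1.1, 0, 0, 0],
  [0, 0, 1.1, 0, 0, 0],
])

```text
t: 30.57
eef_pos: [465.7, -374.6, 207.1]
tcp_rot: [3.141, -0.001, 0.0]
ft_force: [0.2, 1.9, 4.8]
opening: 0.417
```

arm_command([
  [0, 0, 0, 0, 0, 0],
  [0, 0, 0, 0, 0, 0],
  [0, 0, 0, 0, 0, 0],
  [0, 0, 0, 0, 0, 0],
  [0, 0, -2, 0, 0, 0],
  [0, 0, -5, 0, 0, 0],
  [0, 0, -8, 0, 0, 0],
  [0, 0, -11, 0, 0, 0],
  [0, 0, -11, 0, 0, 0],
], jaw=5.2)

```text
t: 31.32
eef_pos: [466.0, -375.3, 321.1]
tcp_rot: [3.136, -0.006, 0.0]
ft_force: [0.3, 0.1, 0.1]
opening: 0.546
```

arm_command([
  [0.3, -4, 0, 0, 0, 0],
  [0.6, -8, 0, 0, 0, 0],
  [1, -12, 0, 0, 0, 0],
  [1.4, -16, 0, 0, 0, 0],
  [1.8, -20, 0, 0, 0, 0],
  [2.2, -24, 0, 0, 0, 0],
  [2.6, -28, 0, 0, 0, 0],
  [2.7, -31.5, 0, 0, 0, 0],
  [2.7, -32.2, 0, 0, 0, 0],
  [2.7, -32.2, 0, 0, 0, 0],
  [2.7, -32.2, 0, 0, 0, 0],
], jaw=0)

```text
t: 32.23
eef_pos: [492.6, -53.1, 315.6]
tcp_rot: [3.141, -0.0, 0.001]
ft_force: [0.6, -0.1, -0.2]
opening: 0.006
```

```bash
sed -i 's/c5=(475.7,-51.5)/c5=(492.1,-51.9)/' chk.py; python3 chk.py c3 c4 c6
```

```text
top c2 3467.0 [-3.2 -0.3]
top c5 675.0 [ 4.2 -1.7]
scene c2 3416.0 [-0.9  1.4]
scene c5 3024.0 [-1.3  1.3]
[492.55283634 -54.04126854 315.60344221]
```

Cmd z is about 315. Pressing C5.

arm_command([
  [0, 0, 2, 0, 0, 0],
  [0, 0, 4, 0, 0, 0],
  [0, 0, 5, 0, 0, 0],
  [0, 0, 5.3, 0, 0, 0],
  [0, 0, 5.6, 0, 0, 0],
  [0, 0, 5.8, 0, 0, 0],
  [0, 0, 5.9, 0, 0, 0],
  [0, 0, 5.9, 0, 0, 0],
])

```text
t: 33.0
eef_pos: [492.5, -53.0, 257.1]
tcp_rot: [3.141, -0.001, 0.0]
ft_force: [-0.3, -0.2, 1.1]
opening: 0.001
```

arm_command([
  [0, 0, 0.2, 0, 0, 0],
  [0, 0, 0.4, 0, 0, 0],
  [0, 0, 0.4, 0, 0, 0],
  [0, 0, 0.4, 0, 0, 0],
])

```text
t: 33.33
eef_pos: [492.4, -52.8, 252.7]
tcp_rot: [-3.141, 0.0, 0.0]
ft_force: [0.1, 0.2, 0.1]
opening: 0.009
```

arm_command([
  [0, 0, 0.2, 0, 0, 0],
  [0, 0, 0.4, 0, 0, 0],
  [0, 0, 0.4, 0, 0, 0],
  [0, 0, 0.4, 0, 0, 0],
])

```text
t: 33.67
eef_pos: [492.4, -52.8, 248.5]
tcp_rot: [-3.141, 0.001, 0.0]
ft_force: [-0.2, -0.4, -0.1]
opening: 0.003
```

arm_command([
  [0, 0, 0.2, 0, 0, 0],
  [0, 0, 0.4, 0, 0, 0],
  [0, 0, 0.6, 0, 0, 0],
  [0, 0, 0.8, 0, 0, 0],
  [0, 0, 0.8, 0, 0, 0],
  [0, 0, 0.8, 0, 0, 0],
])

```text
t: 34.17
eef_pos: [492.5, -52.9, 242.2]
tcp_rot: [3.141, -0.002, 0.0]
ft_force: [-5.1, 1.6, 27.7]
opening: 0.004
```

arm_command([
  [0, 0, -2, 0, 0, 0],
  [0, 0, -4, 0, 0, 0],
  [0, 0, -4, 0, 0, 0],
  [0, 0, -4, 0, 0, 0],
  [0, 0, -4, 0, 0, 0],
  [0, 0, -4, 0, 0, 0],
  [0, 0, -2, 0, 0, 0],
  [0, 0, 0, 0, 0, 0],
  [0, 0, 2, 0, 0, 0],
  [0, 0, 3.4, 0, 0, 0],
  [0, 0, 3.9, 0, 0, 0],
  [0, 0, 3.9, 0, 0, 0],
], jaw=6.2)

```text
t: 35.17
eef_pos: [492.2, -52.9, 200.2]
tcp_rot: [-3.141, 0.003, 0.0]
ft_force: [-0.9, 0.8, 1.0]
opening: 0.648
```

arm_command([
  [0, 0, 0, 0, 0, 0],
  [0, 0, 0, 0, 0, 0],
  [0, 0, 0, 0, 0, 0],
  [0, 0, 0, 0, 0, 0],
  [0, 0, 0, 0, 0, 0],
  [0, 0, -2, 0, 0, 0],
  [0, 0, -5, 0, 0, 0],
  [0, 0, -8, 0, 0, 0],
  [0, 0, -11, 0, 0, 0],
  [0, 0, -12, 0, 0, 0],
  [0, 0, -12, 0, 0, 0],
], jaw=3)

```text
t: 36.08
eef_pos: [492.5, -52.8, 324.4]
tcp_rot: [3.14, -0.005, 0.0]
ft_force: [1.3, -0.2, -1.9]
opening: 0.416
```

arm_command([
  [0.8, -3, 0, 0, 0, 0],
  [1.5, -6, 0, 0, 0, 0],
  [2.5, -10, 0, 0, 0, 0],
  [3.5, -14, 0, 0, 0, 0],
  [4.5, -18, 0, 0, 0, 0],
  [5.3, -22, 0, 0, 0, 0],
  [5.3, -26, 0, 0, 0, 0],
  [5.3, -30, 0, 0, 0, 0],
  [5.3, -33, 0, 0, 0, 0],
  [5.3, -34, 0, 0, 0, 0],
  [5.3, -34, 0, 0, 0, 0],
  [5.3, -34, 0, 0, 0, 0],
])

```text
t: 37.08
eef_pos: [545.1, 287.0, 320.5]
tcp_rot: [3.141, 0.002, 0.001]
ft_force: [0.4, -0.0, -1.7]
opening: 0.419
```

arm_command([
  [0, 0, 3, 0, 0, 0],
  [0, 0, 6, 0, 0, 0],
  [0, 0, 8, 0, 0, 0],
  [0, 0, 9, 0, 0, 0],
  [0, 0, 9.5, 0, 0, 0],
  [0, 0, 9.8, 0, 0, 0],
  [0, 0, 9.9, 0, 0, 0],
  [0, 0, 9.9, 0, 0, 0],
])

```text
t: 37.75
eef_pos: [546.1, 286.4, 224.4]
tcp_rot: [-3.141, -0.002, -0.0]
ft_force: [0.6, -2.4, 1.9]
opening: 0.414
```

arm_command([
  [0, 0, 0, 0, 0, 0],
  [0, 0, 0, 0, 0, 0],
  [0, 0, 0, 0, 0, 0],
  [0, 0, 0, 0, 0, 0],
  [0, 0, -2, 0, 0, 0],
  [0, 0, -5, 0, 0, 0],
  [0, 0, -8, 0, 0, 0],
  [0, 0, -10, 0, 0, 0],
  [0, 0, -10, 0, 0, 0],
], jaw=5.2)

```text
t: 38.5
eef_pos: [545.8, 287.4, 327.2]
tcp_rot: [-3.139, -0.006, 0.0]
ft_force: [0.3, 0.1, -1.0]
opening: 0.549
```

arm_command([
  [0.8, 4, 0, 0, 0, 0],
  [1.6, 8, 0, 0, 0, 0],
  [2.4, 12, 0, 0, 0, 0],
  [3.2, 16, 0, 0, 0, 0],
  [4, 20, 0, 0, 0, 0],
  [4.8, 24, 0, 0, 0, 0],
  [5.6, 28, 0, 0, 0, 0],
  [6.2, 31, 0, 0, 0, 0],
  [6.5, 32.8, 0, 0, 0, 0],
  [6.5, 32.8, 0, 0, 0, 0],
  [6.5, 32.8, 0, 0, 0, 0],
], jaw=0)

```text
t: 39.42
eef_pos: [610.3, -41.5, 322.0]
tcp_rot: [-3.141, 0.001, -0.002]
ft_force: [0.6, 1.3, -0.4]
opening: 0.006
```

```bash
python3 chk.py c3 c4 c6 c5
```

```text
top c2 6333.0 [-1.3 -0. ]
scene c2 3335.0 [-0.9  1.4]
[610.23028088 -39.96326941 322.34515409]
```

arm_command([
  [0, 0, 2, 0, 0, 0],
  [0, 0, 4, 0, 0, 0],
  [0, 0, 5, 0, 0, 0],
  [0, 0, 5.5, 0, 0, 0],
  [0, 0, 5.9, 0, 0, 0],
  [0, 0, 6.2, 0, 0, 0],
  [0, 0, 6.5, 0, 0, 0],
  [0, 0, 6.5, 0, 0, 0],
])

```text
t: 40.18
eef_pos: [610.5, -40.7, 257.9]
tcp_rot: [-3.141, -0.0, 0.0]
ft_force: [0.5, -0.3, 0.2]
opening: 0.006
```

arm_command([
  [0, 0, 0.2, 0, 0, 0],
  [0, 0, 0.4, 0, 0, 0],
  [0, 0, 0.4, 0, 0, 0],
  [0, 0, 0.4, 0, 0, 0],
])

```text
t: 40.52
eef_pos: [610.5, -41.0, 253.7]
tcp_rot: [3.142, -0.0, 0.0]
ft_force: [0.7, 0.4, 0.8]
opening: 0.007
```

arm_command([
  [0, 0, 0.2, 0, 0, 0],
  [0, 0, 0.4, 0, 0, 0],
  [0, 0, 0.4, 0, 0, 0],
  [0, 0, 0.4, 0, 0, 0],
])

```text
t: 40.85
eef_pos: [610.4, -40.9, 249.5]
tcp_rot: [-3.141, 0.0, 0.0]
ft_force: [1.2, -1.2, -0.0]
opening: 0.001
```

arm_command([
  [0, 0, 0.2, 0, 0, 0],
  [0, 0, 0.4, 0, 0, 0],
  [0, 0, 0.6, 0, 0, 0],
  [0, 0, 0.8, 0, 0, 0],
  [0, 0, 0.9, 0, 0, 0],
  [0, 0, 0.9, 0, 0, 0],
])

```text
t: 41.35
eef_pos: [610.6, -40.9, 242.3]
tcp_rot: [3.141, -0.002, 0.0]
ft_force: [-4.7, 0.9, 20.1]
opening: 0.008
```

arm_command([
  [0, 0, -2, 0, 0, 0],
  [0, 0, -4, 0, 0, 0],
  [0, 0, -4, 0, 0, 0],
  [0, 0, -4, 0, 0, 0],
  [0, 0, -4, 0, 0, 0],
  [0, 0, -4, 0, 0, 0],
  [0, 0, -2, 0, 0, 0],
  [0, 0, 0, 0, 0, 0],
  [0, 0, 2, 0, 0, 0],
  [0, 0, 3.4, 0, 0, 0],
  [0, 0, 3.9, 0, 0, 0],
  [0, 0, 3.9, 0, 0, 0],
], jaw=6.2)

```text
t: 42.35
eef_pos: [610.2, -40.8, 199.9]
tcp_rot: [-3.141, 0.003, 0.0]
ft_force: [-0.2, -0.0, 0.7]
opening: 0.648
```

arm_command([
  [0, 0, 0, 0, 0, 0],
  [0, 0, 0, 0, 0, 0],
  [0, 0, 0, 0, 0, 0],
  [0, 0, 0, 0, 0, 0],
  [0, 0, 0, 0, 0, 0],
  [0, 0, -2, 0, 0, 0],
  [0, 0, -5, 0, 0, 0],
  [0, 0, -8, 0, 0, 0],
  [0, 0, -11, 0, 0, 0],
  [0, 0, -12, 0, 0, 0],
  [0, 0, -12, 0, 0, 0],
], jaw=3)

```text
t: 43.27
eef_pos: [610.6, -40.8, 324.2]
tcp_rot: [3.141, -0.005, 0.0]
ft_force: [0.0, -0.1, -2.2]
opening: 0.418
```

arm_command([
  [-1, -3, 0, 0, 0, 0],
  [-2, -6, 0, 0, 0, 0],
  [-3, -9.5, 0, 0, 0, 0],
  [-4, -13.5, 0, 0, 0, 0],
  [-5, -17.5, 0, 0, 0, 0],
  [-6, -21.5, 0, 0, 0, 0],
  [-6.7, -25.5, 0, 0, 0, 0],
  [-6.7, -29.5, 0, 0, 0, 0],
  [-6.7, -33, 0, 0, 0, 0],
  [-6.7, -36.5, 0, 0, 0, 0],
  [-6.7, -38.6, 0, 0, 0, 0],
  [-6.7, -38.6, 0, 0, 0, 0],
])

```text
t: 44.27
eef_pos: [542.5, 348.8, 319.1]
tcp_rot: [3.141, 0.002, 0.003]
ft_force: [-0.0, -0.8, -2.5]
opening: 0.411
```

arm_command([
  [0, 0, 2, 0, 0, 0],
  [0, 0, 5, 0, 0, 0],
  [0, 0, 7.5, 0, 0, 0],
  [0, 0, 9, 0, 0, 0],
  [0, 0, 9.4, 0, 0, 0],
  [0, 0, 9.7, 0, 0, 0],
  [0, 0, 9.8, 0, 0, 0],
  [0, 0, 9.8, 0, 0, 0],
])

```text
t: 44.93
eef_pos: [544.0, 344.0, 224.3]
tcp_rot: [3.141, -0.001, -0.0]
ft_force: [0.8, -6.8, 12.9]
opening: 0.415
```

arm_command([
  [0, 0, 0, 0, 0, 0],
  [0, 0, 0, 0, 0, 0],
  [0, 0, 0, 0, 0, 0],
  [0, 0, 0, 0, 0, 0],
  [0, 0, -2, 0, 0, 0],
  [0, 0, -5, 0, 0, 0],
  [0, 0, -8, 0, 0, 0],
  [0, 0, -11, 0, 0, 0],
  [0, 0, -11, 0, 0, 0],
], jaw=5.2)

```text
t: 45.68
eef_pos: [543.8, 345.5, 339.2]
tcp_rot: [-3.138, -0.007, 0.0]
ft_force: [0.2, -0.8, 0.4]
opening: 0.544
```

arm_command([
  [-4, 0, 0, 0, 0, 0],
  [-8, 0, 0, 0, 0, 0],
  [-12, 2, 0, 0, 0, 0],
  [-14, 4, 0, 0, 0, 0],
  [-14, 6.1, 0, 0, 0, 0],
  [-14, 6.1, 0, 0, 0, 0],
  [-14, 6.1, 0, 0, 0, 0],
], jaw=0)

```text
t: 46.27
eef_pos: [403.4, 283.7, 333.7]
tcp_rot: [-3.141, -0.0, -0.001]
ft_force: [0.7, 0.8, -0.7]
opening: 0.114
```

```bash
python3 - <<'E'
from h import *
print(state()["eef_pos"])
a=read_camera("top")[60:330,60:460,::-1]; b=read_camera("scene")[60:330,130:530,::-1]
cv2.imwrite("pics/t7.png",np.hstack([a,b]))
E
```

```text
[403.40308798 283.7471286  333.73879934]
```

View pics/t7.png

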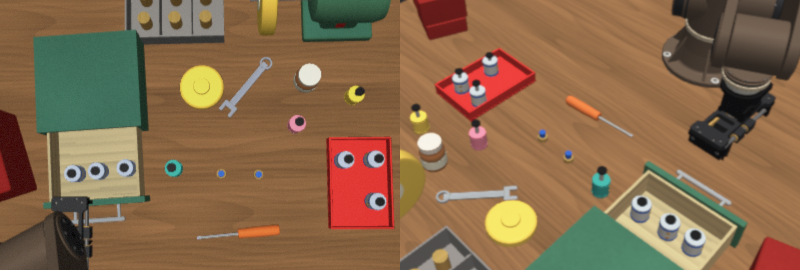

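Three cylinders stand rod-in in the drawer, at left-panel (73,172), (96,170) and (125,167). Three rejects stand in the tray at (345,159), (376,159) and (377,201). The fittings, look-alikes and other bystanders haven't moved. I'll shut the drawer by pushing the bar.

arm_command([
  [-0.5, 0, 0, 0, 0, 0],
  [-0.5, 0, 0, 0, 0, 0],
  [-0.5, 0, 3, 0, 0, 0],
  [-0.5, 0, 6, 0, 0, 0],
  [-0.5, 0, 8, 0, 0, 0],
  [-0.5, 0, 9.2, 0, 0, 0],
  [-0.5, 0, 9.2, 0, 0, 0],
  [-0.5, 0, 9.2, 0, 0, 0],
])

```text
t: 47.03
eef_pos: [398.5, 284.4, 241.4]
tcp_rot: [3.141, 0.001, 0.001]
ft_force: [-0.5, 0.3, 0.7]
opening: 0.005
```

arm_command([
  [0.4, 0, 0, 0, 0, 0],
  [0.8, 0, 0, 0, 0, 0],
  [1.2, 0, 0, 0, 0, 0],
  [1.6, -0.1, 0, 0, 0, 0],
  [2.2, -0.1, 0, 0, 0, 0],
  [2.9, -0.1, 0, 0, 0, 0],
  [3.6, -0.2, 0, 0, 0, 0],
  [4.3, -0.2, 0, 0, 0, 0],
  [5, -0.2, 0, 0, 0, 0],
  [5.7, -0.3, 0, 0, 0, 0],
  [6.2, -0.3, 0, 0, 0, 0],
  [6.5, -0.3, 0, 0, 0, 0],
])

```text
t: 48.03
eef_pos: [464.2, 287.2, 241.7]
tcp_rot: [-3.141, -0.0, -0.0]
ft_force: [-2.0, 0.3, 0.1]
opening: 0.008
```

arm_command([
  [0.4, 0, 0, 0, 0, 0],
  [0.9, 0, 0, 0, 0, 0],
  [1.5, -0.1, 0, 0, 0, 0],
  [2.2, -0.1, 0, 0, 0, 0],
  [2.9, -0.1, 0, 0, 0, 0],
  [3.6, -0.2, 0, 0, 0, 0],
  [4.3, -0.2, 0, 0, 0, 0],
  [5, -0.2, 0, 0, 0, 0],
  [5.7, -0.3, 0, 0, 0, 0],
  [6.4, -0.3, 0, 0, 0, 0],
  [7, -0.3, 0, 0, 0, 0],
  [7.3, -0.3, 0, 0, 0, 0],
])

```text
t: 49.03
eef_pos: [537.3, 290.1, 241.8]
tcp_rot: [-3.141, -0.001, -0.0]
ft_force: [-1.2, 0.2, -0.6]
opening: 0.006
```

arm_command([
  [0.4, 0, 0, 0, 0, 0],
  [0.8, 0, 0, 0, 0, 0],
  [1.2, -0.1, 0, 0, 0, 0],
  [1.6, -0.1, 0, 0, 0, 0],
  [2, -0.1, 0, 0, 0, 0],
  [2.3, -0.1, 0, 0, 0, 0],
  [2.5, -0.1, 0, 0, 0, 0],
  [2.5, -0.1, 0, 0, 0, 0],
])

```text
t: 49.7
eef_pos: [561.8, 291.1, 241.8]
tcp_rot: [-3.141, -0.001, 0.0]
ft_force: [-1.0, -0.2, 0.1]
opening: 0.003
```

arm_command([
  [0.2, 0, 0, 0, 0, 0],
  [0.4, 0, 0, 0, 0, 0],
  [0.4, 0, 0, 0, 0, 0],
])

```text
t: 49.95
eef_pos: [565.7, 291.1, 241.8]
tcp_rot: [-3.141, -0.001, 0.0]
ft_force: [-0.2, -0.3, -0.7]
opening: 0.003
```

arm_command([
  [0.2, 0, 0, 0, 0, 0],
  [0.4, 0, 0, 0, 0, 0],
  [0.6, 0, 0, 0, 0, 0],
  [0.6, 0, 0, 0, 0, 0],
])

```text
t: 50.28
eef_pos: [571.8, 291.1, 241.8]
tcp_rot: [-3.141, -0.001, 0.0]
ft_force: [-0.4, -0.5, -0.1]
opening: 0.007
```

arm_command([
  [0.2, 0, 0, 0, 0, 0],
  [0.4, 0, 0, 0, 0, 0],
  [0.4, 0, 0, 0, 0, 0],
  [0.4, 0, 0, 0, 0, 0],
])

```text
t: 50.62
eef_pos: [575.6, 291.1, 241.7]
tcp_rot: [-3.141, -0.0, 0.0]
ft_force: [0.2, 1.3, -0.7]
opening: 0.002
```

arm_command([
  [0.2, 0, 0, 0, 0, 0],
  [0.4, 0, 0, 0, 0, 0],
  [0.4, 0, 0, 0, 0, 0],
  [0.4, 0, 0, 0, 0, 0],
])

```text
t: 50.95
eef_pos: [579.6, 291.1, 241.8]
tcp_rot: [-3.141, -0.0, 0.0]
ft_force: [-0.1, -1.2, -0.4]
opening: 0.007
```

```bash
python3 - <<'E'
from h import *
snap("scene","s8",(300,220,560,400),3.0)
E
```

```text
(no output)
```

View pics/s8.png

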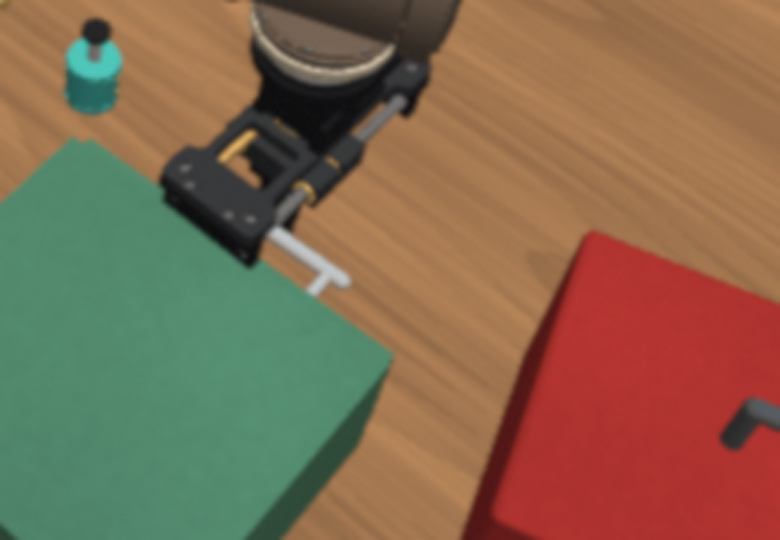

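The drawer is almost shut, with only the handle standing out at (310,258). I'll push until force builds.

arm_command([
  [0.2, 0, 0, 0, 0, 0],
  [0.4, 0, 0, 0, 0, 0],
  [0.4, 0, 0, 0, 0, 0],
  [0.4, 0, 0, 0, 0, 0],
])

```text
t: 51.33
eef_pos: [581.5, 291.4, 241.6]
tcp_rot: [3.14, 0.007, 0.001]
ft_force: [-16.1, 1.5, 9.0]
opening: 0.007
```

arm_command([
  [0.1, 0, 0, 0, 0, 0],
  [0.1, 0, 0, 0, 0, 0],
  [0.1, 0, 0, 0, 0, 0],
])

```text
t: 51.58
eef_pos: [582.0, 291.4, 241.6]
tcp_rot: [3.14, 0.009, 0.001]
ft_force: [-21.7, 1.5, 11.4]
opening: 0.005
```

arm_command([
  [-1, 0, 0, 0, 0, 0],
  [-3, 0, 0, 0, 0, 0],
  [-6, 0, 0, 0, 0, 0],
  [-8, 0, -3, 0, 0, 0],
  [-10, 0, -7, 0, 0, 0],
  [-12, 0, -11, 0, 0, 0],
  [-14, -2, -15, 0, 0, 0],
  [-16, -5, -15, 0, 0, 0],
  [-16, -8, -15, 0, 0, 0],
  [-16, -10, -15, 0, 0, 0],
  [-16, -10, -15, 0, 0, 0],
  [-16, -10, -15, 0, 0, 0],
])

```text
t: 52.58
eef_pos: [423.9, 391.6, 391.6]
tcp_rot: [3.142, -0.0, 0.002]
ft_force: [-0.4, -0.4, -0.3]
opening: 0.005
```

```bash
python3 - <<'E'
from h import *
print(state()["eef_pos"])
a=read_camera("top")[60:330,60:460,::-1]; s=read_camera("scene")[:,:,::-1]
cv2.imwrite("pics/t9.png",np.vstack([np.hstack([a,s[60:330,130:530]]),np.hstack([cv2.resize(s[90:195,145:305],(400,262),interpolation=cv2.INTER_CUBIC),cv2.resize(s[240:345,290:450],(400,262),interpolation=cv2.INTER_CUBIC)])]))
E
```

```text
[423.94601355 391.59112827 391.5603472 ]
```

View pics/t9.png

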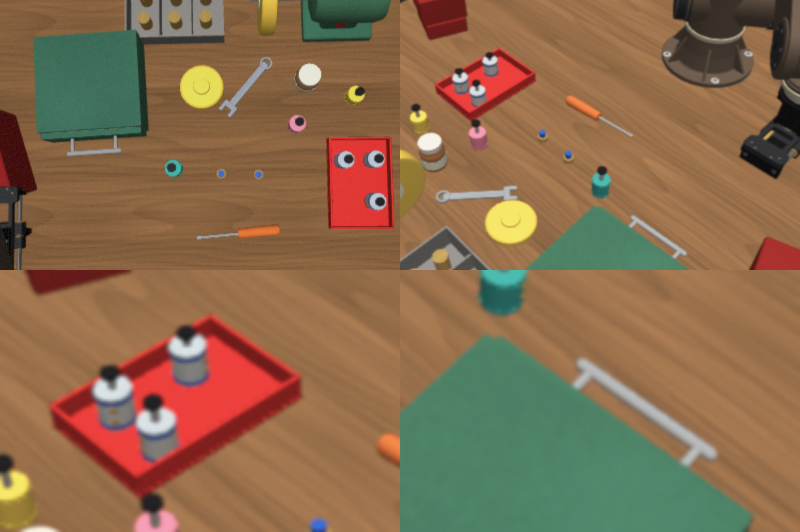

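The drawer is shut, with no gap between its front and the cabinet. Three rejects stand in the tray with their rods part-way in, and the bystanders and look-alikes are where they were. The robot is clear of everything, so I'm handing in.

```bash
python3 -c "
from cell import *
print(job_done())"
```

```text
the job is handed in; nothing more can be done
None
```

All six cylinders were pushed and sorted, the drawer was shut, and I handed the job in at about 53 s of the 210 s allowed.

| Result | Count | Where the rod stopped | Now in |
|---|---|---|---|
| Sound | 3 | fully home: button top about 52 mm, with 20–28 N against the stop | drawer, rods in |
| Sticking | 3 | button top about 66, 70 and 62 mm, with 33–39 N against the stop | red tray, rods left there |

- **Knocked cylinder:** one was moved about 16 mm aside during the run. I found it again in the camera pictures before testing it, and it was one of the sound ones.
- **Drawer:** I pushed it shut until it met its stop at about 22 N. The last pictures show no gap between its front and the cabinet.
- **Inside the drawer:** I saw all three cylinders standing with their rods in just before shutting it, but could not look again afterwards.
- **Rest of the bench:** in the last pictures the three rejects stand in the tray, the other items look unmoved, and the robot touches nothing.
- **Failed checks:** none at the end. The only mid-run disagreements were position readings thrown off by the knocked cylinder or by the arm blocking the top camera.

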